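# Hold the spring tray out at the row marker

### The arm

A 6-joint arm with a two-finger parallel gripper is mounted at the origin on the work surface. World frame = base frame: x ahead of the robot, y to its left, z up, the work surface at z = 0. Lengths are in m, angles in degrees, forces in N, time in s.
With the tool pointing down it reaches from about 0.375 to 0.9 m from the base axis. Payload 3.1 kg.
Tool frame: the origin (TCP) lies midway between the tips of the shut fingers; the grasp point (between the pads) lies 19 mm behind it; z points along the fingers, y is the direction in which the jaws open and shut (so a half turn about z gives the same grasp; the last joint's range is limited). The gripper opens to 87 mm and grips with 3 to 60 N. Pads are 19 mm wide; open, the fingers measure 117 mm over their backs; the gripper's body (75 mm by 190 mm) begins 51 mm behind the grasp point.
Start: joints at [56.981, 30.224, 82.088, -0, 67.689, -10.227], TCP at [0.242, 0.576, 0.223] pointing down, gripper open.
Joint ranges: [-176.69, 176.69], [-43.24, 126.21], [12.49, 139.97], [-82, 262], [0, 151.66], [-163.58, 163.58]. Speed limits (degrees/s): [159.86, 159.86, 180, 180, 180, 180].

### API

Orientations are given as a 3x3 rotation matrix whose columns are the frame's x, y, z axes.
In Python, from rig import bot gives the robot as it stands.
- The arm moves only by the tool carry_out, never from a script. Its arguments are lists of equal length, an entry for each row: "grip": the gripper's target within -1 to 1 (fully open at 1, half-way at 0, shut at -1); "slide": the shift along the tool's x, y, z in mm, a list of three; "twist": the turn, a rotation vector about the tool's x, y, z in rad, a list of three. In form: {"grip": [grip, ...], "slide": [[dx, dy, dz], ...], "twist": [[wx, wy, wz], ...]}. A call has 1 to 12 rows; each row shifts and turns the pose as measured when the row begins, along the tool's axes as they then stand; what a row does not reach is not made up. A row lasts 1/10 s, in which the tool goes at most 50 mm and 8.59 degrees, less where a joint would pass 70% of its speed; a pose out of reach is approached as far as the arm can. A call is refused whole if a number of a shift passes 50 or a number of a turn 0.15, either way. A call with a gripper value outside its range is refused whole. The fingers move at their own pace and stop on an object; the grip force is fixed at half the most. Time passes only in rows, so rows that do not move let the fingers close. It gives the time, the measured TCP pose, the force and the opening at its end, in the units of the state.
- bot.read_state(): the state, without advancing time (a new reading comes with each control period).
- bot.capture(name): name is "side" or "top"; returns a dict with "color" (420x560x3 uint8, red, green, blue), "depth" (420x560 float32, m along the optical axis (not along the pixel's ray), 0 where there is no reading), "fx", "fy", "cx", "cy" (pixels), "k1" (the pictures are not rectified: a ray, as slopes to the right and down, at radius r is drawn at 1 + k1 r^2 times it, then the intrinsics apply), "position" and "rotation" of the camera in the world. Camera axes: x right, y up, looking along -z (the intrinsics and any distortion apply to the point x, -y, -z); pixel columns grow to the right and rows downward; lengths in m; the calibration is good to about 2 mm. A picture is of the moment at which its call begins.
- bot.hand_in(): hands the job in, once; it reports no verdict.
The state is a dict: "time_s": time; "joint_positions": joint angles; "qvel": joint speeds; "tau": joint torques, N m; "position": TCP position; "tcp_rot": TCP orientation; "force": force on the tool from outside, world axes, zero at the start; "moment": the same for the moment, N m; "opening": opening from 0.0 (shut) to 1.0 (fully open).
Only numpy, scipy, OpenCV 4.12 (cv2) and the standard library are available. Lean on these libraries where they do the work, as an engineer would, in place of code of your own. Each camera call takes 0.05 s, during which the arm holds its last target.

### The job

Unlock the terminal-block issue box by swinging its hasp right back off the catch, so that it lies back on the box; then pull the self-closing tray out by its handle until its yellow pointer is level with the red row marker. Finish while still holding the tray there against its spring (do not let go), so that the storekeeper can count that row; leave the marker and everything else on the table where they are.

Things in the scene. Friction and masses are not known exactly. Their poses are not given: they have to be found in the camera images.
- issue_box: grey steel issue box with a blue-fronted tray, fixed to the table: 220 deep (its x) x 200 wide (its y) x 85 mm high. Origin: centre of its underside on the table. Its front faces its own -x, roughly toward the robot; it stands anywhere, turned up to 0.35 rad. The tray holds terminal blocks and comes out along the box's -x.
- tray (a joint): how far the tray is out of the box, m: 0 shut, at most 0.13. A return spring always pulls it shut: about 5 N when shut, 60 N/m more as it comes out (about 11 N at 0.10), plus damping of 12 N per m/s. With the hasp on its catch the tray is locked.
- tray_handle (a point): middle of the tray's steel pull bar, a round bar 12 mm thick and 100 mm long lying along the box's y, 70 mm above the table, 47 mm in front of the tray's blue front panel (41 mm clear between bar and panel), carried by a bar at each end. It moves with the tray; open above and below, it can be straddled by the fingers from above, once the hasp is back. Axes as the box's.
- tray_pointer (a point): tip of the yellow pointer, a blade 4 mm thick (along the box's x) that sticks out of the right end (box -y) of the tray's front panel, top edge 51 mm above the table; it moves with the tray. Axes as the box's; the point lies mid-thickness, at the top edge.
- row_mark (a point): top of the red row marker: a red blade 4 mm thick (along the box's x), top 51 mm above the table, on a red clip 22 x 26 mm that sits on an aluminium rail beside and in front of the box's right end. The point lies mid-thickness at the blade's top, at its end toward the pointer, 4 mm to the side of the pointer's path. It sits 50 to 100 mm in front of where the pointer is with the tray shut. Axes as the box's.
- hasp (a joint): angle of the hasp, rad: 0 lying forward and flat over the brass staple (the catch) on top of the tray's front, pi/2 upright, 2.9 swung right back onto the box (its stop). Nearly free (friction 0.006 N m), 90 g: past upright it falls back by its weight.
- hasp_grip (a point): middle of the hasp's red finger roll, 14 mm thick, 36 mm long along the box's y, at the hasp's free end. With the hasp on, it lies 101 mm above the table, 20 mm in front of the tray's front panel, 73 mm in front of the hinge line and 4 mm above it; open space below it and at its ends. Moves with the hasp.
- hasp_hinge (a point): middle of the hasp's hinge line, which runs along the box's y, 97 mm above the table, 45 mm behind the box's front edge, on top of the box.
- padlock: the removed brass padlock, 34 x 44 x 20 mm body with steel shackle, lying on the table to the box's left; leave alone. Origin: centre of its underside
- tape: roll of black tape, 60 mm across, 19 mm high, lying flat on the rear of the box's top; leave alone. Origin: centre of its underside
- screwdriver: yellow-handled screwdriver, 200 mm long, lying on the table to the box's left; leave alone. Origin: centre of its underside
- spray_can: blue and silver spray can, 58 mm across, 170 mm tall, standing on the table; leave alone. Origin: centre of its underside
- gland: grey cable gland, 34 mm across, 46 mm tall, standing on the table; leave alone. Origin: centre of its underside
- carton: small cardboard carton, 110 x 80 x 55 mm, on the table; leave alone. Origin: centre of its underside
- rail_offcut: offcut of perforated steel rail, 160 x 35 x 9 mm, lying on the table; leave alone. Origin: centre of its underside

How it is judged (in metres and radians):
On the way, in this order (a step that is already met when the one before it is completed fails the run):
1. the hasp is swung back off the catch (past 2.0 rad) with the tray still shut (value of joint hasp above 2 rad and value of joint tray below 0.015 m), for 0.2 s.
2. the tray is pulled out until the pointer is level with the red marker (x of tray_pointer in the frame of row_mark between -0.006 and 0.006 m), for 0.2 s.
At the end, for the whole second after the job is handed in: The robot's fingers hold the tray still (contact force over 4 N, under 10 mm/s) with its yellow pointer within 6 mm of the red marker along the box's x, the hasp back beyond 2.0 rad, the marker not shifted by 6 mm (all of step 2 and value of joint hasp above 2 rad and velocity of joint tray between -0.01 and 0.01 m/s and contact force between tray and the fingers above 4 N and distance of row_mark from where it was at the start of the episode below 0.006 m); the arm keeps its last pose, push and grip.
It fails at once if the red marker is shifted by 10 mm (distance of row_mark from where it was at the start of the episode above 0.01 m).
It fails at once if a bystander is moved by more than 30 mm (distance of any of padlock, tape, screwdriver, spray_can, gland, carton, rail_offcut from where it was at the start of the episode above 0.03 m).
It also fails if it takes over 54 s, if anything falls off the work surface, if the arm or the gripper's body presses on something with over 40 N, if the wrist force passes 120 N, or if a joint passes its speed limit or range.

## Working session

There is one attempt and no reset: what is moved stays moved. The work goes in short steps, Python scripts to look and compute and a tool call to move; the robot and the scene stay as the last step left them, time stands still between calls to the robot, and variables do not carry over. Pictures are saved under pics/ and viewed, and the job is handed in when it is done.

Besides the shell and the picture viewer there is one more tool, called after "Call:" by a JSON object that holds its "method" and its "body". carry_out: Moves the arm, as the interface text tells. Its arguments: {"type":"object","properties":{"grip":{"type":"array"},"slide":{"type":"array"},"twist":{"type":"array"}},"required":["grip","slide","twist"]}

```bash
mkdir -p pics; ls
cat > h.py <<'E'
import numpy as np, cv2, pickle
from rig import bot
def snap(name,tag):
    c=bot.capture(name); pickle.dump(c,open(f'pics/{tag}.pkl','wb'))
    cv2.imwrite(f'pics/{tag}.png',cv2.cvtColor(c['color'],cv2.COLOR_RGB2BGR)); return c
def ray(c,u,v):
    K=np.array([[c['fx'],0,c['cx']],[0,c['fy'],c['cy']],[0,0,1]],float)
    p=cv2.undistortPoints(np.array([[[u,v]]],float),K,np.array([c['k1'],0,0,0,0.]))[0,0]
    return np.array(c['position']),np.array(c['rotation'])@np.array([p[0],-p[1],-1.])
def onz(c,u,v,z):
    o,d=ray(c,u,v); return o+d*(z-o[2])/d[2]
def dep(c,u,v):
    o,d=ray(c,u,v); return o+d*float(c['depth'][int(round(v)),int(round(u))])
E
python3 - <<'E'
from h import *
for n in('side','top'):
    c=snap(n,n+'0'); print(n,c['position'],np.round(c['rotation'],3).tolist(),c['fx'],c['k1'])
s=bot.read_state();print(s['time_s'],s['position'],np.round(s['tcp_rot'],3).tolist(),s['opening'])
E
```

```text
pics
side [ 0.39251279 -1.0498688   0.96569991] [[0.978, 0.136, -0.155], [-0.206, 0.618, -0.759], [-0.007, 0.774, 0.633]] 517.2065855912408 -0.04241503259782752
top [0.47425085 0.02822407 1.34928904] [[0.002, 0.994, -0.107], [-1.0, 0.002, -0.0], [-0.0, 0.107, 0.994]] 420.63477809509965 -0.006316803707442785
0.1 [0.24171179 0.57563455 0.22167903] [[-0.922, 0.387, -0.001], [0.387, 0.922, -0.002], [0.0, -0.002, -1.0]] 1.0026779384429207
```

View pics/top0.png

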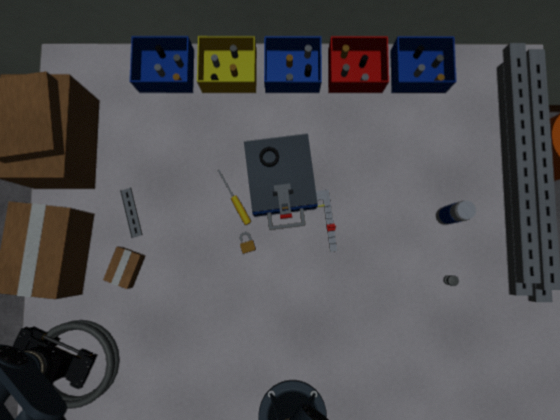

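View pics/side0.png

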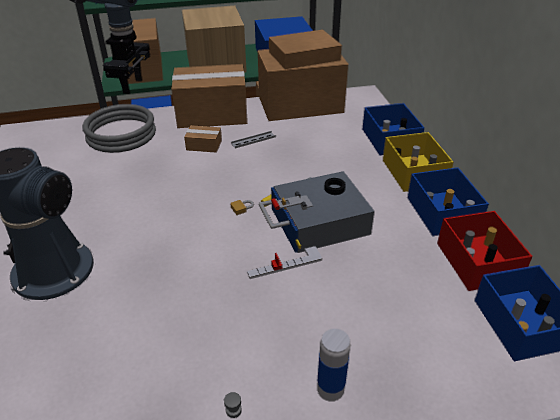

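The box is at about (280,175) in the top view, with the handle bar at (288,227), the hasp roll at (286,215) and the red marker at (331,227). I'll zoom in on these.

Run:
```python
import cv2
a=cv2.imread('pics/top0.png')[120:260,230:350]; cv2.imwrite('pics/topz.png',cv2.resize(a,None,fx=4.2,fy=4.2,interpolation=cv2.INTER_CUBIC))
a=cv2.imread('pics/side0.png')[165:290,235:385]; cv2.imwrite('pics/sidez.png',cv2.resize(a,None,fx=4.5,fy=4.5,interpolation=cv2.INTER_CUBIC))
```

```text
(no output)
```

View pics/topz.png

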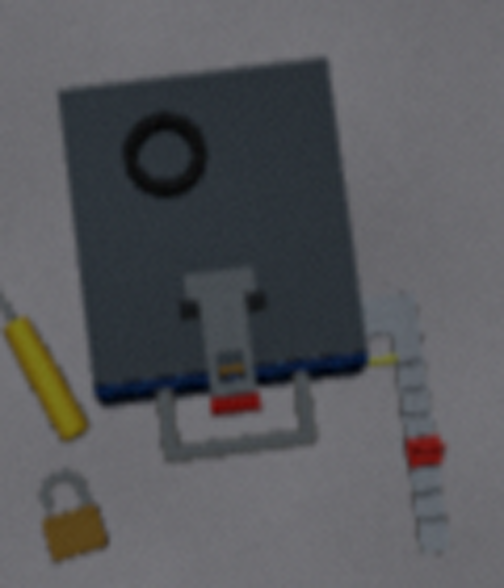

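View pics/sidez.png

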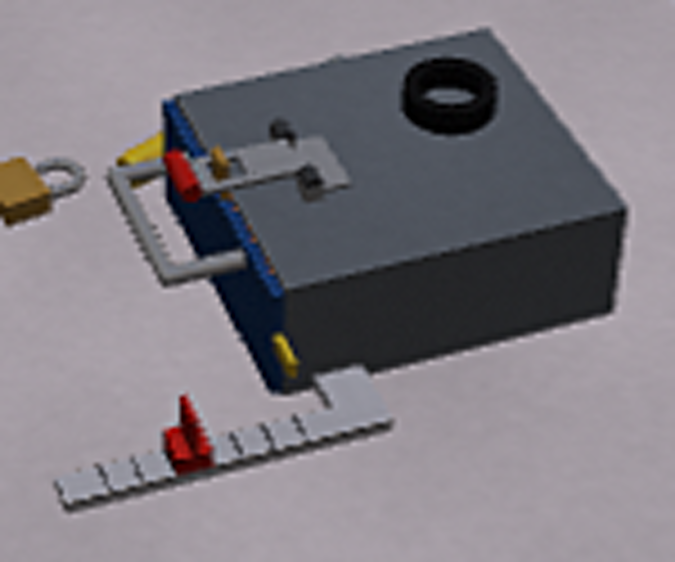

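```bash
cat > m.py <<'E'
from h import *
def masks(c,roi):
    hsv=cv2.cvtColor(c['color'],cv2.COLOR_RGB2HSV); x0,y0,x1,y1=roi
    M={'red':((hsv[...,0]<8)|(hsv[...,0]>172))&(hsv[...,1]>150)&(hsv[...,2]>70),
       'yel':(abs(hsv[...,0].astype(int)-28)<6)&(hsv[...,1]>110)&(hsv[...,2]>80)}
    out={}
    for k,m in M.items():
        z=np.zeros_like(m,np.uint8); z[y0:y1,x0:x1]=m[y0:y1,x0:x1]
        n,l,st,ce=cv2.connectedComponentsWithStats(z)
        out[k]=[(st[i].tolist(),ce[i].round(2).tolist()) for i in range(1,n) if st[i][4]>=3]
    return out
E
python3 - <<'E'
from m import *
T=pickle.load(open('pics/top0.pkl','rb'));S=pickle.load(open('pics/side0.pkl','rb'))
print(masks(T,(240,180,350,260)));print(masks(S,(240,170,330,285)))
def q(x,y):return 230+(x+.5)/4.2-.5,120+(y+.5)/4.2-.5
for n,p in dict(RL=(61,91),RR=(327,58),FR=(362,353),FL=(94,384)).items(): print(n,onz(T,*q(*p),.085).round(4))
# box top from depth
pts=[]
for v in range(140,205,3):
    for u in range(250,315,3):
        pts.append(dep(T,u,v))
pts=np.array(pts);print(np.median(pts[:,2]))
for n,p in dict(barL=(178,453),barR=(303,437)).items(): print(n,onz(T,*q(*p),.07).round(4),dep(T,*q(*p)).round(4))
E
```

```text
{'red': [([281, 214, 11, 4, 35], [285.94, 215.63]), ([327, 224, 8, 7, 47], [330.57, 226.96])], 'yel': [([240, 203, 10, 22, 107], [243.64, 215.07]), ([321, 205, 3, 1, 3], [322.0, 205.0])]}
{'red': [([271, 198, 8, 10, 40], [274.45, 202.48]), ([275, 253, 4, 6, 9], [276.33, 255.67]), ([272, 260, 6, 7, 30], [274.17, 263.4]), ([278, 260, 4, 6, 13], [279.54, 262.92])], 'yel': [([261, 195, 10, 6, 30], [266.63, 198.2]), ([296, 239, 5, 7, 19], [297.95, 242.21])]}
RL [0.8352 0.1474 0.085 ]
RR [ 0.8605 -0.0479  0.085 ]
FR [ 0.6418 -0.0722  0.085 ]
FL [0.6189 0.121  0.085 ]
0.0863130643414104
barL [0.5704 0.0606 0.07  ] [0.5699 0.0605 0.0761]
barR [ 0.5822 -0.0301  0.07  ] [ 0.5817 -0.0298  0.0762]
```

Run:
```python
from m import *
T=pickle.load(open('pics/top0.pkl','rb'));S=pickle.load(open('pics/side0.pkl','rb'))
yaw=.12;c=np.array([.739,.037]);R=np.array([[np.cos(yaw),-np.sin(yaw)],[np.sin(yaw),np.cos(yaw)]])
def b(p):return ((p[:2]-c)@R).round(4)
def tri(a,d):
    o1,d1=ray(T,*a);o2,d2=ray(S,*d);A=np.stack([d1,-d2],1);s=np.linalg.lstsq(A,o2-o1,rcond=None)[0]
    p,q=o1+d1*s[0],o2+d2*s[1];return (p+q)/2,np.linalg.norm(p-q)
p,e=tri((285.94,215.63),(274.45,202.48));print('roll',p,e,b(p))
p=onz(T,285.94,215.63,.106);print('roll top',p,b(p)); p=onz(S,274.45,202.48,.101);print('roll side',p,b(p))
for p in (onz(T,322,205,.051),onz(S,297.9,242.2,.045)):print('ptr',p,b(p))
for p in (onz(T,330.57,226.96,.03),onz(S,276.3,255.6,.04)):print('mark',p,b(p))
for p in([.5704,.0606],[.5822,-.0301]):print('bar',b(np.array(p)))
print('roll exp world',c+R@[-.110+.045-.073,0],'bar',c+R@[-.110-.047-0,0])
```

```text
roll [0.60060119 0.01873576 0.10439481] 0.0051807646431862725 [-0.1396 -0.0016]
roll top [0.60302425 0.01846931 0.106     ] [-0.1372 -0.0021]
roll side [0.5987856  0.02289251 0.101     ] [-0.1409  0.0028]
ptr [ 0.64220982 -0.09412448  0.051     ] [-0.1118 -0.1186]
ptr [ 0.63871983 -0.08489141  0.045     ] [-0.1142 -0.109 ]
mark [ 0.57537697 -0.12249948  0.03      ] [-0.1815 -0.1388]
mark [ 0.57437948 -0.11681554  0.04      ] [-0.1819 -0.133 ]
bar [-0.1646  0.0436]
bar [-0.1637 -0.0478]
roll exp world [0.60199241 0.02047972] bar [0.58312904 0.01820518]
```

Call:
{"method": "carry_out", "body": {"grip": [0.4, 0.4, 0.4, 0.4, 0.4, 0.4, 0.4, 0.4, 0.4, 0.4, 0.4, 0.4], "slide": [[0, 0, 0], [0, 0, 0], [0, 0, 0], [0, 0, 0], [-21, -43, 0], [-21, -43, 0], [-21, -43, 0], [-21, -43, 0], [-21, -43, 0], [-21, -43, 0], [-21, -43, 0], [-21, -43, 0]], "twist": [[0, 0, -0.13], [0, 0, -0.13], [0, 0, -0.13], [0, 0, -0.13], [0, 0, 0], [0, 0, 0], [0, 0, 0], [0, 0, 0], [0, 0, 0], [0, 0, 0], [0, 0, 0], [0, 0, 0]]}}

```text
time_s: 1.3
position: [0.4596, 0.2529, 0.2164]
tcp_rot: [[-0.987, -0.158, -0.007], [-0.158, 0.987, -0.005], [0.008, -0.004, -1.0]]
force: [0.8, 0.4, -0.2]
opening: 0.704
```

```bash
cat > go.py <<'E'
import sys
from h import *
# usage: go.py x y z toolYangle(deg): remaining shift/twist in tool axes
s=bot.read_state();R=np.array(s['tcp_rot']);p=np.array(s['position'])
print('t',s['time_s'],'p',p.round(4),'F',np.round(s['force'],1),'open',round(s['opening'],3),'q',np.round(s['joint_positions'],0))
if len(sys.argv)>4:
    a=[float(v) for v in sys.argv[1:5]];t=np.radians(a[3]);y=np.array([np.cos(t),np.sin(t),0]);z=np.array([0,0,-1.]);G=np.stack([np.cross(y,z),y,z],1)
    print('slide now-axes',(1000*R.T@(np.array(a[:3])-p)).round(1),'after-twist',(1000*G.T@(np.array(a[:3])-p)).round(1),'twist',cv2.Rodrigues(R.T@G)[0].ravel().round(3))
E
python3 go.py .602 .0195 .16 96.9
```

```text
t 1.3 p [0.4596 0.2529 0.2164] F [ 0.8  0.4 -0.2] open 0.704 q [ 17.  23.  96.  -0.  61. -82.]
slide now-axes [-104.3 -252.7   56.6] after-twist [-113.3 -248.9   56.4] twist [-0.004 -0.008  0.038]
```

Call:
{"method": "carry_out", "body": {"grip": [0.4, 0.4, 0.4, 0.4, 0.4, 0.4, 0.4, 0.4], "slide": [[-18, -41, 0], [-18, -41, 0], [-18, -41, 0], [-18, -41, 0], [-18, -41, 8], [-18, -41, 40], [0, 0, 8], [0, 0, 0]], "twist": [[0, 0, 0.038], [0, 0, 0], [0, 0, 0], [0, 0, 0], [0, 0, 0], [0, 0, 0], [0, 0, 0], [0, 0, 0]]}}

```text
time_s: 2.1
position: [0.6002, 0.0124, 0.1646]
tcp_rot: [[-0.994, -0.109, -0.006], [-0.109, 0.994, -0.006], [0.006, -0.006, -1.0]]
force: [-1.0, 0.5, 0.2]
opening: 0.702
```

```bash
python3 go.py .602 .0195 .10 96.9
```

```text
t 2.1 p [0.6002 0.0124 0.1646] F [-1.   0.5  0.2] open 0.702 q [  -9.   32.   89.   -0.   59. -105.]
slide now-axes [-3.   7.2 64.5] after-twist [-2.7  6.9 64.6] twist [-0.006 -0.006 -0.012]
```

Call:
{"method": "carry_out", "body": {"grip": [0.4, 0.4, 0.4, 0.4, 0.4], "slide": [[-3, 7, 10], [0, 0, 25], [0, 0, 22], [0, 0, 12], [0, 0, 2]], "twist": [[-0.006, -0.006, -0.012], [0, 0, 0], [0, 0, 0], [0, 0, 0], [0, 0, 0]]}}

```text
time_s: 2.6
position: [0.6014, 0.0276, 0.0933]
tcp_rot: [[-0.992, -0.129, 0.003], [-0.129, 0.992, 0.003], [-0.004, 0.003, -1.0]]
force: [0.3, -0.0, 0.5]
opening: 0.695
```

```bash
python3 go.py .602 .0195 .09 96.9
python3 - <<'E'
from h import *
snap('side','s1');
a=cv2.imread('pics/s1.png')[150:290,220:380]; cv2.imwrite('pics/s1z.png',cv2.resize(a,None,fx=4.5,fy=4.2,interpolation=cv2.INTER_CUBIC))
E
```

```text
t 2.6 p [0.6014 0.0276 0.0933] F [ 0.3 -0.   0.5] open 0.695 q [  -8.   38.   92.    0.   50. -106.]
slide now-axes [ 0.5 -8.1  3.3] after-twist [ 0.4 -8.1  3.3] twist [0.003 0.004 0.009]
```

View pics/s1z.png

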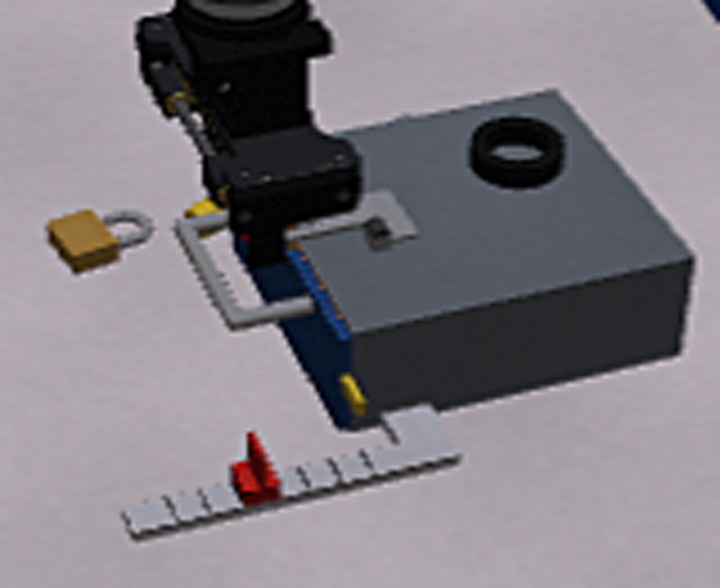

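The gripper straddles the roll, with the near finger in front of it at about (265,240) in the zoom. I'll centre in y, go down 3 mm and close.

Call:
{"method": "carry_out", "body": {"grip": [0.4, 0.4, -1, -1, -1, -1, -1], "slide": [[0, -7, 3], [0, 0, 0], [0, 0, 0], [0, 0, 0], [0, 0, 0], [0, 0, 0], [0, 0, 0]], "twist": [[0, 0, 0], [0, 0, 0], [0, 0, 0], [0, 0, 0], [0, 0, 0], [0, 0, 0], [0, 0, 0]]}}

```text
time_s: 3.35
position: [0.605, 0.0212, 0.0945]
tcp_rot: [[-0.992, -0.129, 0.011], [-0.129, 0.992, 0.004], [-0.011, 0.002, -1.0]]
force: [0.7, 2.7, -0.6]
opening: 0.411
```

```bash
python3 go.py .602 .0195 .09 96.9
```

```text
t 3.35 p [0.605  0.0212 0.0945] F [ 0.7  2.7 -0.6] open 0.411 q [  -9.   38.   92.    0.   50. -106.]
slide now-axes [ 3.2 -1.3  4.5] after-twist [ 3.2 -1.3  4.5] twist [0.002 0.011 0.009]
```

Call:
{"method": "carry_out", "body": {"grip": [-1, -1, -1, -1, -1, -1, -1], "slide": [[-2, 0, -12.5], [-4, 0, -12], [-6, 0, -11], [-8, 0, -10], [-9.5, 0, -8.5], [-11, 0, -6.5], [0, 0, 0]], "twist": [[0, 0, 0], [0, 0, 0], [0, 0, 0], [0, 0, 0], [0, 0, 0], [0, 0, 0], [0, 0, 0]]}}

```text
time_s: 4.05
position: [0.6416, 0.0261, 0.1558]
tcp_rot: [[-0.991, -0.131, -0.002], [-0.131, 0.991, 0.002], [0.002, 0.003, -1.0]]
force: [1.9, 1.6, -6.9]
opening: 0.411
```

```bash
python3 go.py .644 .024 .1555 96.9;  python3 - <<'E'
from h import *
snap('side','s2');
a=cv2.imread('pics/s2.png')[150:290,220:380]; cv2.imwrite('pics/s2z.png',cv2.resize(a,None,fx=4.5,fy=4.2,interpolation=cv2.INTER_CUBIC))
E
```

```text
t 4.05 p [0.6416 0.0261 0.1558] F [ 1.9  1.6 -6.9] open 0.411 q [  -8.   36.   83.    0.   61. -105.]
slide now-axes [-2.1 -2.4  0.3] after-twist [-2.2 -2.3  0.3] twist [ 0.003 -0.002  0.011]
```

View pics/s2z.png

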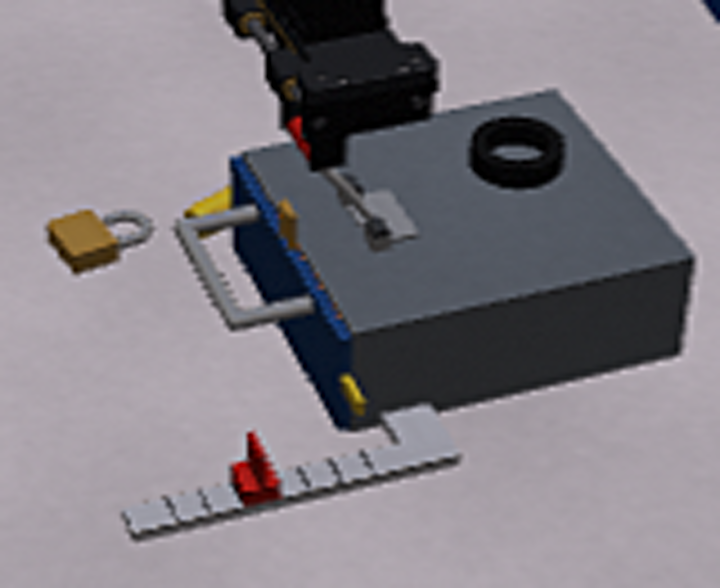

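The hasp is up about 60° and the roll is held. I'll carry it past upright.

Call:
{"method": "carry_out", "body": {"grip": [-1, -1, -1, -1, -1, -1, -1], "slide": [[-12, 0, -4.5], [-12.5, 0, -2.5], [-12.5, 0, 0], [-12.5, 0, 2], [-12, 0, 4], [-11.5, 0, 6], [0, 0, 0]], "twist": [[0, 0, 0], [0, 0, 0], [0, 0, 0], [0, 0, 0], [0, 0, 0], [0, 0, 0], [0, 0, 0]]}}

```text
time_s: 4.8
position: [0.7032, 0.0341, 0.1595]
tcp_rot: [[-0.991, -0.134, -0.023], [-0.134, 0.991, -0.002], [0.023, 0.001, -1.0]]
force: [-1.5, 0.2, -4.5]
opening: 0.407
```

```bash
python3 go.py ;  python3 - <<'E'
from h import *
snap('side','s3');
a=cv2.imread('pics/s3.png')[150:290,220:380]; cv2.imwrite('pics/s3z.png',cv2.resize(a,None,fx=4.5,fy=4.2,interpolation=cv2.INTER_CUBIC))
E
```

```text
t 4.8 p [0.7032 0.0341 0.1595] F [-1.5  0.2 -4.5] open 0.407 q [  -6.   41.   72.   -0.   69. -104.]
```

View pics/s3z.png

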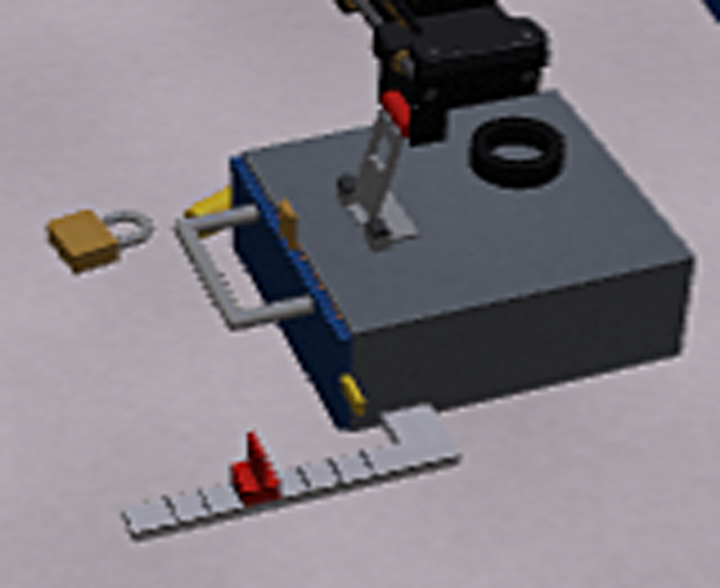

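Call:
{"method": "carry_out", "body": {"grip": [-1, -1, -1, 0.5, 0.5, 0.5, 0.5, 0.5], "slide": [[-12, 0, 4], [-12, 0, 6], [0, 0, 0], [0, 0, 0], [0, 0, 0], [0, 0, 0], [0, 0, 0], [0, 0, 0]], "twist": [[0, 0, 0], [0, 0, 0], [0, 0, 0], [0, 0, 0], [0, 0, 0], [0, 0, 0], [0, 0, 0], [0, 0, 0]]}}

```text
time_s: 5.65
position: [0.7232, 0.0358, 0.1495]
tcp_rot: [[-0.991, -0.134, -0.027], [-0.134, 0.991, -0.005], [0.027, -0.001, -1.0]]
force: [-0.2, 0.0, 0.5]
opening: 0.723
```

```bash
python3 go.py ;  python3 - <<'E'
from h import *
snap('side','s4');
a=cv2.imread('pics/s4.png')[150:290,220:380]; cv2.imwrite('pics/s4z.png',cv2.resize(a,None,fx=4.5,fy=4.2,interpolation=cv2.INTER_CUBIC))
E
```

```text
t 5.65 p [0.7232 0.0358 0.1495] F [-0.2  0.   0.5] open 0.723 q [  -6.   43.   68.   -0.   70. -103.]
```

View pics/s4z.png

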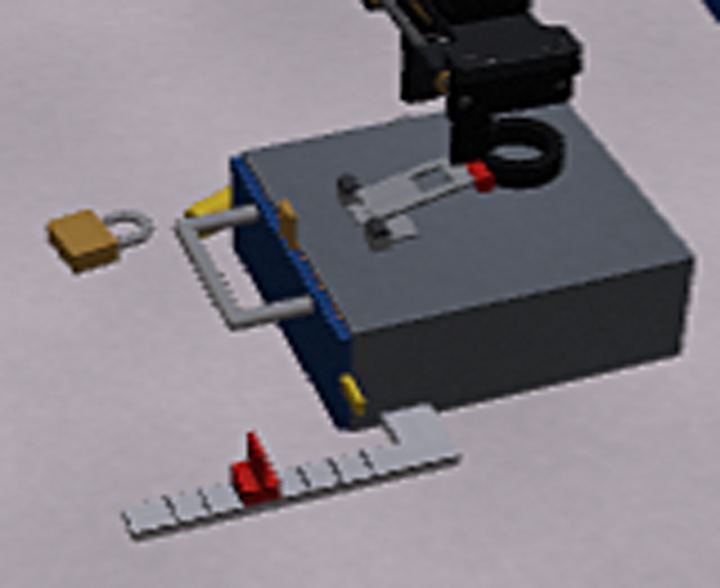

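The hasp is lying back at its stop, with the roll at about (480,175). I'll raise the tool, move back over the bar and turn 90°.

Call:
{"method": "carry_out", "body": {"grip": [0.5, 0.5, 0.5, 0.5, 0.5, 0.5], "slide": [[0, 0, -20], [0, 0, -20], [40, 0, 0], [40, 0, 0], [40, 0, 0], [20, 0, 0]], "twist": [[0, 0, 0], [0, 0, 0], [0, 0, 0], [0, 0, 0], [0, 0, 0], [0, 0, 0]]}}

```text
time_s: 6.3
position: [0.5847, 0.0166, 0.1939]
tcp_rot: [[-0.991, -0.135, -0.021], [-0.135, 0.991, -0.005], [0.022, -0.003, -1.0]]
force: [0.4, -0.1, 0.5]
opening: 0.744
```

Call:
{"method": "carry_out", "body": {"grip": [-0.08, -0.08, -0.08, -0.08, -0.08, -0.08, -0.08, -0.08, -0.08, -0.08, -0.08, -0.08], "slide": [[0, 0, 0], [0, 0, 0], [0, 0, 0], [0, 0, 0], [0, 0, 0], [0, 0, 0], [0, 0, 0], [0, 0, 0], [0, 0, 0], [0, 0, 0], [0, 0, 0], [0, 0, 0]], "twist": [[0, 0, 0.14], [0, 0, 0.14], [0, 0, 0.14], [0, 0, 0.14], [0, 0, 0.14], [0, 0, 0.14], [0, 0, 0.14], [0, 0, 0.14], [0, 0, 0.14], [0, 0, 0.14], [0, 0, 0.14], [0, 0, 0]]}}

```text
time_s: 7.5
position: [0.5805, 0.016, 0.1977]
tcp_rot: [[-0.101, 0.995, -0.018], [0.995, 0.101, -0.007], [-0.005, -0.019, -1.0]]
force: [-0.0, -0.5, -0.3]
opening: 0.459
```

```bash
python3 go.py .576 .0155 .055 6.9
```

```text
t 7.5 p [0.5805 0.016  0.1977] F [-0.  -0.5 -0.3] open 0.459 q [ -9.  29.  89.  -1.  63. -15.]
slide now-axes [  0.6  -1.8 142.7] after-twist [  0.   -4.5 142.7] twist [-0.019  0.004 -0.019]
```

Call:
{"method": "carry_out", "body": {"grip": [-0.08, -0.08, -0.08, -0.08, -0.08], "slide": [[0, -4, 10], [0, 0, 35], [0, 0, 30], [0, 0, 20], [0, 0, 0]], "twist": [[-0.019, 0.004, -0.019], [0, 0, 0], [0, 0, 0], [0, 0, 0], [0, 0, 0]]}}

```text
time_s: 8.0
position: [0.5794, 0.0149, 0.1028]
tcp_rot: [[-0.138, 0.99, 0.009], [0.99, 0.138, -0.002], [-0.003, 0.009, -1.0]]
force: [-0.4, 0.4, -0.4]
opening: 0.462
```

```bash
python3 go.py .576 .0155 .055 6.9;  python3 - <<'E'
from h import *
snap('side','s5');
a=cv2.imread('pics/s5.png')[150:290,220:380]; cv2.imwrite('pics/s5z.png',cv2.resize(a,None,fx=4.5,fy=4.2,interpolation=cv2.INTER_CUBIC))
E
```

```text
t 8.0 p [0.5794 0.0149 0.1028] F [-0.4  0.4 -0.4] open 0.462 q [-10.  36.  95.  -0.  49. -17.]
slide now-axes [ 1.2 -3.7 47.8] after-twist [ 1.  -3.3 47.8] twist [0.009 0.003 0.018]
```

View pics/s5z.png

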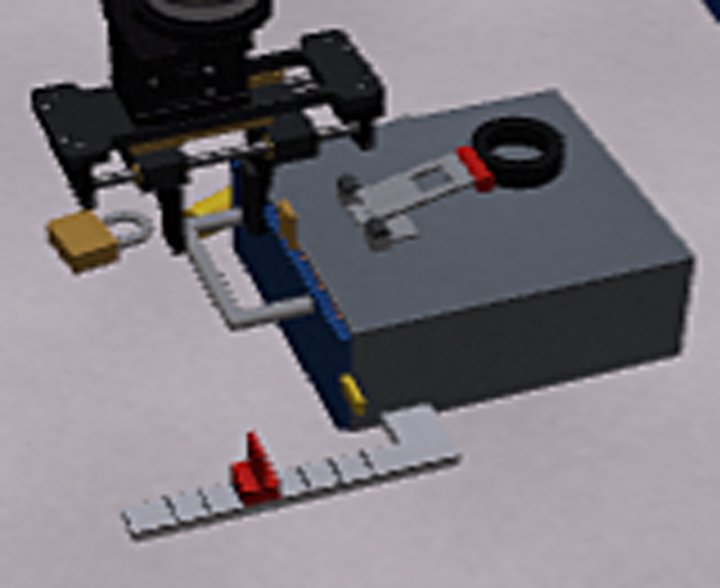

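The fingers straddle the bar and the gripper body is clear of the hasp. I'll descend and close.

Call:
{"method": "carry_out", "body": {"grip": [-0.08, -0.08, -0.08, -0.08, -1, -1, -1, -1], "slide": [[1, -3, 14], [0, 0, 15], [0, 0, 14], [0, 0, 0], [0, 0, 0], [0, 0, 0], [0, 0, 0], [0, 0, 0]], "twist": [[0.009, 0.003, 0.018], [0, 0, 0], [0, 0, 0], [0, 0, 0], [0, 0, 0], [0, 0, 0], [0, 0, 0], [0, 0, 0]]}}

```text
time_s: 8.85
position: [0.5783, 0.0146, 0.0634]
tcp_rot: [[-0.123, 0.992, 0.004], [0.992, 0.123, -0.003], [-0.003, 0.003, -1.0]]
force: [-9.4, -4.6, 2.9]
opening: 0.184
```

```bash
python3 go.py .576 .0155 .055 6.9
python3 - <<'E'
from m import *
T=snap('top','t5');print(masks(T,(240,180,350,260)));S=snap('side','s6');print(masks(S,(240,170,330,285)))
E
```

```text
t 8.85 p [0.5783 0.0146 0.0634] F [-9.4 -4.6  2.9] open 0.184 q [-10.  39.  96.  -0.  44. -16.]
slide now-axes [ 1.2 -2.2  8.4] after-twist [ 1.2 -2.2  8.4] twist [0.003 0.003 0.002]
{'red': [([327, 224, 8, 7, 45], [330.58, 226.96])], 'yel': [([240, 203, 10, 22, 112], [243.77, 215.18]), ([321, 205, 3, 1, 3], [322.0, 205.0])]}
{'red': [([322, 185, 8, 9, 31], [324.94, 188.65]), ([275, 253, 4, 6, 9], [276.33, 255.67]), ([272, 260, 10, 7, 49], [276.0, 263.16])], 'yel': [([265, 196, 4, 3, 8], [266.88, 197.25]), ([296, 239, 5, 7, 20], [297.85, 242.15])]}
```

Call:
{"method": "carry_out", "body": {"grip": [-0.1, -0.1, -0.1, -0.1, -1, -1, -1, -1, -1, -1], "slide": [[0, 0, 0], [0, 0, 0], [0, 0, 5], [0, 0, 5], [0, 0, 0], [0, 0, 0], [0, 0, 0], [0, 0, 0], [0, 0, 0], [0, 0, 0]], "twist": [[0, 0, 0], [0, 0, 0], [0, 0, 0], [0, 0, 0], [0, 0, 0], [0, 0, 0], [0, 0, 0], [0, 0, 0], [0, 0, 0], [0, 0, 0]]}}

```text
time_s: 9.95
position: [0.5761, 0.014, 0.0535]
tcp_rot: [[-0.124, 0.992, -0.0], [0.992, 0.124, -0.004], [-0.003, -0.001, -1.0]]
force: [1.5, 0.2, -0.0]
opening: 0.127
```

```bash
python3 go.py .576 .0155 .055 6.9
```

```text
t 9.95 p [0.5761 0.014  0.0535] F [ 1.5  0.2 -0. ] open 0.127 q [-10.  40.  96.  -0.  43. -16.]
slide now-axes [ 1.5  0.1 -1.5] after-twist [ 1.5  0.1 -1.5] twist [-0.001  0.003  0.004]
```

Call:
{"method": "carry_out", "body": {"grip": [-1, -1, -1, -1, -1, -1, -1, -1], "slide": [[0, -10, 0], [0, -10, 0], [0, -10, 0], [0, -10, 0], [0, -10, 0], [0, -10, 0], [0, 0, 0], [0, 0, 0]], "twist": [[0, 0, 0], [0, 0, 0], [0, 0, 0], [0, 0, 0], [0, 0, 0], [0, 0, 0], [0, 0, 0], [0, 0, 0]]}}

```text
time_s: 10.75
position: [0.545, 0.0098, 0.0536]
tcp_rot: [[-0.115, 0.991, 0.068], [0.993, 0.115, -0.001], [-0.009, 0.067, -0.998]]
force: [6.3, 3.3, -7.6]
opening: 0.122
```

```bash
python3 go.py .576 .0155 .055 6.9
python3 - <<'E'
from m import *
T=snap('top','t7');print(masks(T,(240,180,350,260)));S=snap('side','s7');print(masks(S,(240,170,330,285)))
a=cv2.imread('pics/t7.png')[180:250,270:350];b=cv2.imread('pics/s7.png')[190:290,235:335]
f=lambda a:cv2.resize(a,(400,400*a.shape[0]//a.shape[1]),interpolation=cv2.INTER_CUBIC)
a,b=f(a),f(b);z=np.zeros((400,800,3),np.uint8);z[:a.shape[0],:400]=a;z[:,400:]=b;cv2.imwrite('pics/z7.png',z)
E
```

```text
t 10.75 p [0.545  0.0098 0.0536] F [ 6.3  3.3 -7.6] open 0.122 q [-11.  38. 104.   1.  34. -19.]
slide now-axes [ 2.1 31.5  0.7] after-twist [ 1.9 31.5 -1.4] twist [ 0.067  0.009 -0.005]
{'red': [([327, 224, 8, 7, 46], [330.57, 226.89])], 'yel': [([240, 203, 11, 22, 112], [243.88, 215.28])]}
{'red': [([322, 185, 8, 9, 31], [324.94, 188.65]), ([275, 253, 4, 6, 9], [276.33, 255.67]), ([272, 260, 10, 7, 49], [276.0, 263.16])], 'yel': [([268, 194, 6, 4, 13], [271.08, 195.46]), ([285, 242, 5, 7, 19], [286.53, 245.26])]}
```

View pics/z7.png

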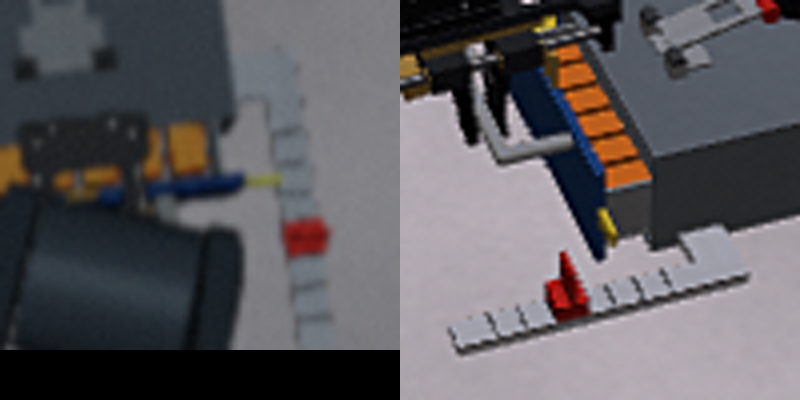

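Call:
{"method": "carry_out", "body": {"grip": [-1, -1, -1, -1], "slide": [[0, -12, 0], [0, -12, 0], [0, -12, 0], [0, -5, 0]], "twist": [[0.02, 0, 0], [0.02, 0, 0], [0.02, 0, 0], [0.02, 0, 0]]}}

```text
time_s: 11.25
position: [0.5235, 0.0069, 0.0536]
tcp_rot: [[-0.109, 0.994, 0.028], [0.994, 0.109, -0.01], [-0.013, 0.027, -1.0]]
force: [6.3, 4.6, -9.8]
opening: 0.123
```

```bash
cat > look.py <<'E'
import sys
from m import *
t=sys.argv[1]
T=snap('top','t'+t);S=snap('side','s'+t)
print([x for x in masks(T,(315,180,350,260)).items()]);print(masks(S,(260,235,330,285)))
a=cv2.imread(f'pics/t{t}.png')[190:240,300:350];b=cv2.imread(f'pics/s{t}.png')[220:290,250:320]
f=lambda a:cv2.resize(a,(400,400),interpolation=cv2.INTER_CUBIC)
cv2.imwrite(f'pics/z{t}.png',np.hstack([f(a),f(b)]))
E
python3 go.py .576 .0155 .055 6.9; python3 look.py 8;python3 go.py
```

```text
t 11.25 p [0.5235 0.0069 0.0536] F [ 6.3  4.6 -9.8] open 0.123 q [-11.  38. 105.  -0.  35. -17.]
slide now-axes [ 2.8 53.1 -0. ] after-twist [ 2.2 53.1 -1.4] twist [ 0.027  0.013 -0.011]
[('red', [([327, 224, 8, 7, 45], [330.58, 226.96])]), ('yel', [])]
{'red': [([275, 253, 4, 6, 12], [276.42, 255.25]), ([272, 260, 10, 7, 49], [276.0, 263.16])], 'yel': [([277, 244, 5, 7, 20], [278.85, 247.15])]}
t 11.35 p [0.5243 0.007  0.0535] F [ 7.6  5.  -6.8] open 0.127 q [-11.  38. 105.  -0.  35. -17.]
```

View pics/z8.png

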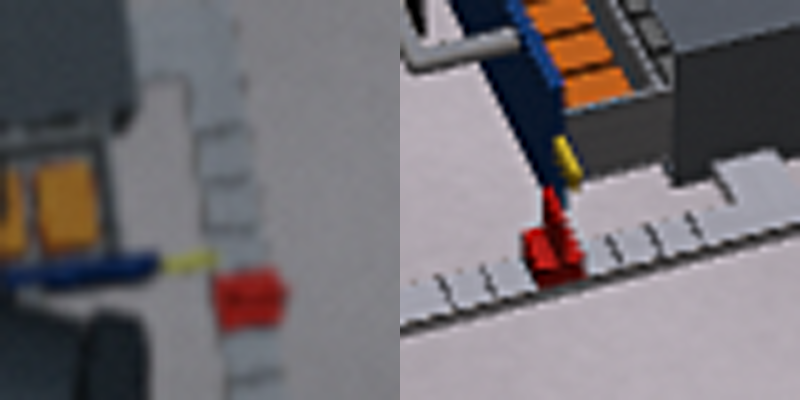

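Run:
```python
from h import *
yaw=.12;c=np.array([.739,.037]);R=np.array([[np.cos(yaw),-np.sin(yaw)],[np.sin(yaw),np.cos(yaw)]])
S=pickle.load(open('pics/s8.pkl','rb'));T=pickle.load(open('pics/t8.pkl','rb'))
b=lambda p:((p[:2]-c)@R).round(4)
for n,u,v in(('mark',275.9,252.6),('ptr',281,249.8),('ptr far',277.2,244.3)):print(n,b(onz(S,u,v,.051)))
for n,u,v,z in(('mark',330.58,226.96,.035),('ptr',323.3,222.3,.051)):print('top',n,b(onz(T,u,v,z)))
print(T['color'][218:234,322:338].tolist()[0][:1])
hs=cv2.cvtColor(T['color'],cv2.COLOR_RGB2HSV)
for v in range(218,234):print(v,[tuple(int(q) for q in hs[v,u]) for u in range(322,337,2)])
big=cv2.resize(cv2.imread('pics/s8.png')[235:275,260:300],(600,600),interpolation=cv2.INTER_NEAREST);cv2.imwrite('pics/n8.png',big)
```

```text
mark [-0.1828 -0.1331]
ptr [-0.1672 -0.1276]
ptr far [-0.1698 -0.1049]
top mark [-0.1819 -0.1382]
top ptr [-0.1659 -0.1157]
[[128, 127, 132]]
218 [(126, 10, 132), (126, 10, 123), (109, 28, 102), (110, 23, 102), (105, 30, 103), (106, 23, 122), (120, 11, 137), (125, 11, 134)]
219 [(125, 11, 135), (125, 12, 127), (106, 26, 109), (107, 32, 112), (108, 30, 111), (109, 22, 127), (126, 10, 133), (130, 12, 132)]
220 [(120, 8, 132), (30, 2, 127), (100, 13, 115), (107, 29, 124), (108, 27, 122), (108, 25, 124), (114, 10, 132), (125, 12, 133)]
221 [(37, 17, 132), (31, 59, 133), (33, 51, 114), (104, 23, 122), (107, 28, 126), (106, 27, 125), (126, 10, 131), (120, 10, 134)]
222 [(32, 93, 134), (32, 118, 132), (31, 98, 115), (103, 24, 125), (108, 28, 119), (125, 13, 118), (150, 8, 128), (125, 11, 134)]
223 [(31, 97, 124), (30, 74, 121), (29, 53, 105), (144, 11, 114), (169, 43, 101), (176, 73, 118), (177, 55, 129), (124, 13, 135)]
224 [(27, 23, 121), (38, 8, 122), (5, 51, 95), (178, 107, 126), (179, 150, 119), (0, 161, 128), (179, 116, 134), (138, 10, 131)]
225 [(128, 8, 129), (115, 12, 131), (176, 7
[... 419 characters left out ...]
), (1, 213, 121), (0, 187, 120), (156, 10, 123)]
229 [(125, 12, 132), (120, 13, 135), (165, 23, 113), (1, 214, 125), (1, 213, 127), (1, 208, 125), (1, 166, 126), (156, 10, 127)]
230 [(124, 13, 133), (110, 12, 132), (144, 11, 115), (0, 188, 118), (0, 157, 109), (179, 142, 95), (178, 91, 106), (132, 10, 131)]
231 [(125, 12, 130), (120, 8, 131), (130, 6, 120), (176, 83, 98), (164, 33, 100), (129, 18, 98), (126, 12, 110), (125, 12, 132)]
232 [(120, 8, 131), (126, 10, 130), (126, 10, 123), (115, 15, 105), (109, 30, 121), (104, 31, 122), (111, 20, 126), (126, 10, 131)]
233 [(120, 8, 129), (126, 10, 131), (120, 8, 124), (108, 31, 122), (104, 30, 126), (105, 28, 127), (107, 27, 131), (120, 12, 131)]
```

View pics/n8.png

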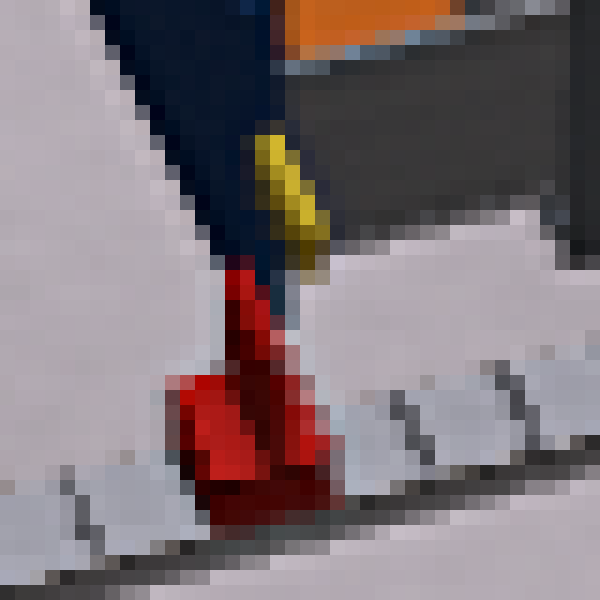

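Call:
{"method": "carry_out", "body": {"grip": [-1, -1, -1], "slide": [[0, -12, 0], [0, -12, 0], [0, -7, 0]], "twist": [[0.01, 0, 0], [0.01, 0, 0], [0.01, 0, 0]]}}

```text
time_s: 11.65
position: [0.5099, 0.0051, 0.0536]
tcp_rot: [[-0.105, 0.994, 0.034], [0.994, 0.105, -0.012], [-0.016, 0.033, -0.999]]
force: [9.2, 6.5, -9.8]
opening: 0.128
```

```bash
python3 go.py .5082 .005 .055 6.9; python3 look.py 9;python3 go.py
```

```text
t 11.65 p [0.5099 0.0051 0.0536] F [ 9.2  6.5 -9.8] open 0.128 q [-12.  37. 108.  -1.  33. -17.]
slide now-axes [ 0.1 -1.6 -1.5] after-twist [ 0.1 -1.6 -1.4] twist [ 0.032  0.016 -0.015]
[('red', [([327, 224, 8, 7, 41], [330.9, 227.05])]), ('yel', [])]
{'red': [([275, 253, 4, 6, 11], [276.27, 255.64]), ([272, 260, 10, 7, 49], [276.0, 263.16])], 'yel': [([272, 245, 5, 7, 19], [273.53, 248.26])]}
t 11.75 p [0.5098 0.0051 0.0536] F [ 7.2  6.9 -7.1] open 0.126 q [-12.  37. 108.  -1.  33. -17.]
```

View pics/z9.png

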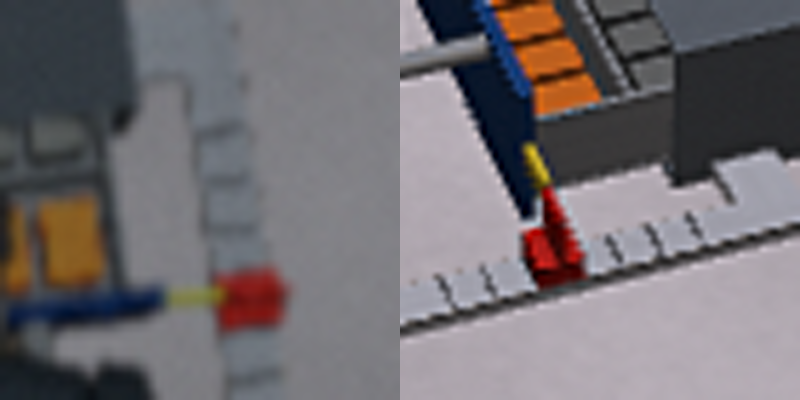

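```bash
python3 - <<'E'
from m import *
for i in range(24):
    c=bot.capture('side')
    if i%4==3:
        s=bot.read_state();print(s['time_s'],np.round(s['position'],4),masks(c,(260,235,330,285))['yel'][0][1],np.round(s['force'],1),round(s['opening'],3))
E
python3 look.py 10
```

```text
11.95 [0.51   0.0051 0.0535] [273.53, 248.26] [ 7.5  6.3 -6.8] 0.128
12.15 [0.51   0.0051 0.0535] [273.55, 248.15] [ 7.3  6.3 -7.5] 0.129
12.35 [0.5101 0.0051 0.0536] [273.62, 248.14] [ 7.8  5.7 -6.7] 0.127
12.55 [0.5101 0.0051 0.0535] [273.62, 248.14] [ 7.4  5.4 -8. ] 0.129
12.75 [0.5101 0.0051 0.0535] [273.62, 248.14] [ 7.7  5.1 -7.5] 0.126
12.95 [0.5101 0.0051 0.0535] [273.62, 248.14] [ 8.2  7.2 -7.3] 0.128
[('red', [([327, 224, 8, 7, 42], [330.88, 226.98])]), ('yel', [])]
{'red': [([275, 253, 4, 6, 11], [276.27, 255.64]), ([272, 260, 10, 7, 49], [276.0, 263.16])], 'yel': [([272, 245, 5, 7, 21], [273.62, 248.14])]}
```

Run:
```python
import cv2
cv2.imwrite('pics/f10.png',cv2.imread('pics/s10.png'))
b=cv2.resize(cv2.imread('pics/s10.png')[235:275,255:295],(600,600),interpolation=cv2.INTER_NEAREST);cv2.imwrite('pics/n10.png',b)
```

```text
(no output)
```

View pics/n10.png

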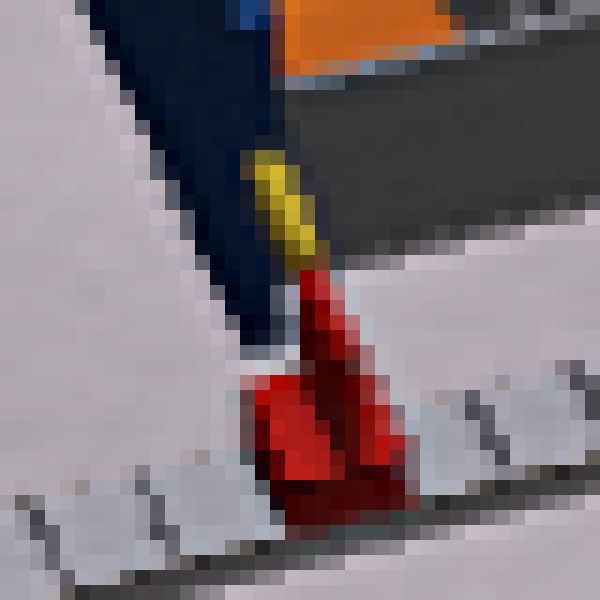

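View pics/f10.png

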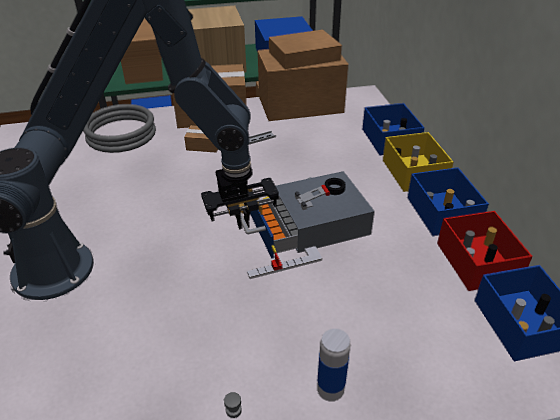

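```bash
python3 -c "
from rig import bot
print(bot.hand_in())"
```

```text
the job is handed in; nothing more can be done
None
```

The hasp is swung back off the catch and lies back on the box. The tray is held out by its handle with the pointer level with the marker, and I handed the job in while still gripping. `hand_in` gives no verdict, so the points below are my own checks.

- **Hasp:** I lifted it by its finger roll and released it past upright, and it fell back onto the box. The side picture shows it lying back there, with the tray still shut at that stage.
- **Pointer against marker:** the side and top views both put the pointer about 1 to 2.5 mm short of level, within the 6 mm allowed. The two views differ by about a millimetre, and I left it rather than nudge again.
- **Hold:** over the last 1.2 s or so before handing in, the gripper moved only about 0.1 mm. The bar stayed gripped at about 11 mm opening, with an outside force of roughly 10 N along the table.
- **Marker:** it did not move in the side view and shifted by at most 0.3 pixel (about 1 mm) in the top view.
- **Other objects:** I saw none of them moved, but I did not measure them individually. The padlock, screwdriver and carton were partly or wholly hidden by the arm in the final view.

One grip had to be redone: the first close on the handle caught only the fingertips, so I reopened, went down 10 mm and closed again before pulling.

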